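# Set a metering valve two turns off its seat

## Task

Pull the lock pin up out of its socket between the handwheel spokes of the bench valve and stand it, head up, in the small stainless cup on the right. Then crank the handwheel clockwise (it has a revolving handle) until the valve is shut against its stop, and from there back it off (anticlockwise) exactly two full turns; finish still holding that handle firmly gripped, keeping it steady there so that the lock nut can be tightened. Leave the sample bottle, stopwatch, screwdriver, paint tin and rinse bottle where they are.

Things in the scene. Friction and masses are not known exactly. Their poses are not given: they have to be found in the camera images.
- valve: brass metering valve on a 220 x 90 mm plate fixed to the bench. Origin: centre of the plate's underside. y along the pipe (capped ends at y = +-115 mm), z up along the spindle axis, which passes through the origin. Pin socket: upright tube (outside 19 mm, bore 11 mm) at x = -36 mm, y = 0, floor 64 mm, mouth 88 mm above the bench.
- wheel_centre (a point): centre of the handwheel on the spindle axis, 105 mm above the bench. The wheel lies level: dark steel rim, mean radius 62 mm, outside diameter 139 mm, rim bar 15 mm thick; three 10 mm spokes 120 degrees apart, one running to the crank handle; hub 32 mm across, its top and the rising spindle stay below 135 mm.
- handwheel (a joint): wheel angle, rad, all turns counted: 0 = shut at the stop, grows as it opens (anticlockwise from above), other stop at 22. Starts 0.7 to 1 turn open. The handle stands at (value - 1.011) from the valve's x axis, anticlockwise. Friction 0.22 N m (4 N at the handle), stays where left; spindle rises 2.5 mm a turn. With the pin in its socket a spoke hits it within 75 degrees.
- crank_handle: black barrel-shaped revolving handle standing upright on the wheel rim, 62 mm from the spindle axis, 58 mm tall (114 to 172 mm above the bench), 24 mm at its thickest; it spins freely about its own upright axis, so the gripper need not turn while cranking. Origin: centre of its foot; z up; its own yaw means nothing.
- handle_grip (a point): point on the crank handle's axis at its thickest (24 mm), 36 mm above its foot, 150 mm above the bench: where to grip it from above.
- lock_pin: straight lock pin 150 mm long, about 60 g: 9 mm steel shank, 19 mm collar at 103 to 107 mm, above it a black cylindrical head 18 mm across up to 150 mm. Origin: foot of the shank, on its axis; z points to the head. It starts upright in the valve's socket between two wheel spokes, foot 64 mm and top 214 mm above the bench.
- steel_cup: open stainless cup standing alone on the bench to the right of the valve, 63 mm across, 66 mm high, loose (140 g); clear inside diameter about 46 mm, floor 2 mm thick. Origin: centre of its underside; z up. The pin let go in it leans on the rim.
- sample_bottle: white sample bottle with blue cap, 62 mm across, 111 mm tall, stands by the right-hand pipe end of the valve (bystander). Origin: centre of its underside.
- stopwatch: black round stopwatch 62 x 68 x 20 mm lying in front of the valve (bystander). Origin: centre of its underside.
- screwdriver: screwdriver with red handle, 181 mm long, 27 mm thick, lying in front of the valve (bystander). Origin: middle of its underside.
- paint_tin: small paint tin, 62 mm across, 76 mm tall, at the left front (bystander). Origin: centre of its underside.
- rinse_bottle: white rinse bottle with orange cap, 62 mm across, 258 mm tall, at the left (bystander). Origin: centre of its underside.
Not all that is in view belongs to the job. What is shaped like the lock_pin but blue or pink is not meant.

How it is judged (in metres and radians):
On the way, in this order (a step that is already met when the one before it is completed fails the run):
1. the pin is out of its socket and stands let go in the upright cup (horizontal distance between lock_pin and steel_cup below 0.03 m and z of lock_pin in the frame of steel_cup below 0.025 m and angle between steel_cup's own z axis and vertical below 0.15 rad and linear speed of lock_pin below 0.03 m/s and contact force between the fingers and lock_pin below 0.2 N), for 0.2 s.
2. the wheel is shut against its stop (within 0.06 rad) (value of joint handwheel below 0.06 rad), for 0.2 s.
At the end, for the whole second after the job is handed in: the handwheel rests two full turns (12.57 rad, within 0.2 rad) open from its stop, the crank handle is still firmly gripped (over 12 N, TCP within 35 mm of its grip point), and the pin stands let go in the upright cup, its foot inside near the bottom (all of step 1 and value of joint handwheel between 12.366 and 12.766 rad and velocity of joint handwheel between -0.1 and 0.1 rad/s and contact force between the fingers and crank_handle above 12 N and distance between the grasp point and handle_grip below 0.035 m); the arm keeps its last pose, push and grip.
It fails at once if a bystander (sample bottle, stopwatch, screwdriver, paint tin, rinse bottle) is shifted by more than 25 mm or knocked over (distance of any of sample_bottle, stopwatch, screwdriver, paint_tin, rinse_bottle from where it was at the start of the episode above 0.025 m or angle between any of sample_bottle, paint_tin, rinse_bottle's own z axis and vertical above 0.5 rad).
It fails at once if the cup is knocked over (angle between steel_cup's own z axis and vertical above 0.6 rad).
It also fails if it takes over 70 s, if anything falls off the work surface, if the arm or the gripper's body presses on something with over 40 N, if the wrist force passes 120 N, or if a joint passes its speed limit or range.

## Robot

A 7-joint arm with a two-finger parallel gripper is mounted at the origin on a cart in front of the work surface, level with it; the furniture and walls round the work are solid. World frame = base frame: x ahead of the robot, y to its left, z up, the work surface at z = 0. Lengths are in m, angles in degrees, forces in N, time in s.
With the tool pointing down it reaches from about 0.425 to 0.875 m from the base axis. Payload 4.7 kg.
Tool frame: the origin (TCP) lies between the finger pads, 19 mm behind the fingertips; this is the grasp point; z points along the fingers, y is the direction in which the jaws open and shut (so a half turn about z gives the same grasp; the last joint's range is limited). The gripper opens to 87 mm and grips with 3 to 60 N. Pads are 19 mm wide; open, the fingers measure 117 mm over their backs; the gripper's body (75 mm by 190 mm) begins 51 mm behind the grasp point.
Start: joints at [73.574, 18.392, -4.016, 83.108, 1.295, 78.541, -3.26], TCP at [0.193, -0.621, 0.241] pointing down, gripper open.
Joint ranges: [-163.93, 163.93], [-17.29, 119.83], [-79.2, 71.16], [3.27, 140.29], [-89.18, 269.18], [5.43, 117.66], [-154.24, 154.24]. Speed limits (degrees/s): [147.25, 147.25, 180, 180, 180, 180, 180].

## Interface

Orientations are given as [roll, pitch, yaw] about the fixed x, y, z axes, in that order (R = Rz(yaw) Ry(pitch) Rx(roll)).
In Python, from cell import readout, read_camera, env gives the robot as it stands. The module is installed in compiled form; this text tells all that it offers.
- The arm moves only by the tool servo_tool, never from a script. Its argument "plan" is a list that holds one entry, the list of rows, each a list of 5 numbers: the finger opening in m, from 0 to 0.087, then the shift along the tool's x, y, z in m, then the turn about the tool's z in rad. In form: [[[jaw, x, y, z, yaw], ...]]. A call has 1 to 12 rows; each row is the pose to reach, as a shift and turn from the pose measured when the call began, along the tool's axes at that moment; what a row does not reach only later rows make up. A row lasts 1/12 s, in which the tool goes at most 41.7 mm and 7.16 degrees, less where a joint would pass 70% of its speed; a pose out of reach is approached as far as the arm can. A call with a gripper value outside its range is refused whole. The fingers move at their own pace and stop on an object; "force" is the grip in N (left out, the last holds). Time passes only in rows, so rows that repeat a pose let the fingers close. It gives the time, the measured TCP pose, the force and the opening at its end, in the units of the state.
- readout.get_obs(): the state, without advancing time (a new reading comes with each control period).
- read_camera(name): name is "scene" or "side" or "wrist"; returns a dict with "image" (420x560x3 uint8, red, green, blue), "range_z" (420x560 float32, m along the optical axis (not along the pixel's ray), 0 where there is no reading), "mtx" (3x3 intrinsics, pixels), "camera_from_world" (4x4, takes a point from world to camera coordinates). Camera axes: x right, y up, looking along -z (the intrinsics and any distortion apply to the point x, -y, -z); pixel columns grow to the right and rows downward; lengths in m; the calibration is good to about 2 mm. A picture is of the moment at which its call begins.
- env.sign_off(): hands the job in, once; it reports no verdict.
The state is a dict: "time_s": time; "qpos": joint angles; "joint_velocities": joint speeds; "effort": joint torques, N m; "tool_pos": TCP position; "tool_rot": TCP orientation; "force": force on the tool from outside, world axes, zero at the start; "wrist_torque": the same for the moment, N m; "grip_width": finger opening in m.
Only numpy, scipy, OpenCV 4.12 (cv2) and the standard library are available. Lean on these libraries where they do the work, as an engineer would, in place of code of your own. Each camera call takes 0.05 s, during which the arm holds its last target. There are 200 camera calls.

## Working session

There is one attempt and no reset: what is moved stays moved. The work goes in short steps, Python scripts to look and compute and a tool call to move; the robot and the scene stay as the last step left them, time stands still between calls to the robot, and variables do not carry over. Pictures are saved under pics/ and viewed, about 8 in all and at most 12, crops included, and the job is handed in when it is done.

Besides the shell and the picture viewer there is one more tool, called after ">>>" in YAML: its name, and indented under it one key for each argument. servo_tool: Moves the arm, as the interface text tells. Its arguments: {"type":"object","properties":{"plan":{"type":"array"},"force":{"type":"number"}},"required":["plan"]}

```bash
mkdir -p pics; python3 - <<'E'
from cell import readout, read_camera
import cv2,numpy as np
print(readout.get_obs())
for n in("scene","side"):
    c=read_camera(n); cv2.imwrite(f"pics/{n}0.png",c["image"][:,:,::-1]); np.savez(f"{n}0.npz",**c)
    M=c["camera_from_world"]; print(n,c["mtx"].tolist(),(-M[:3,:3].T@M[:3,3]).round(3),list(c))
E
```

```text
{'time_s': 0.0, 'qpos': array([73.57102344, 18.43858673, -4.01625839, 83.17410383,  1.29412811,
       78.54025013, -3.26071269]), 'joint_velocities': array([ 0.00185071,  0.02279582, -0.03285583, -0.06331174,  0.05534699,
        0.03939293,  0.07706845]), 'effort': array([ 4.96910325e-04, -4.91293788e+01, -4.03623031e-01, -3.12533033e+01,
       -6.39680726e-02,  4.38070914e-02,  1.81966166e-04]), 'tool_pos': array([ 0.19242425, -0.62033102,  0.24017392]), 'tool_rot': array([-1.79892255e+02,  4.61632190e-03,  1.72385159e+01]), 'force': array([0.10714251, 0.46279538, 0.13380839]), 'wrist_torque': array([ 0.01712192,  0.03703094, -0.0030284 ]), 'grip_width': 0.0868677516405288}
scene [[425.4493209949625, 0.0, 281.96281259679637], [0.0, 425.4493209949625, 208.2852335432708], [0.0, 0.0, 1.0]] [-0.09   0.451  0.888] ['image', 'range_z', 'mtx', 'camera_from_world']
side [[501.1330401186773, 0.0, 277.0119230599347], [0.0, 501.1330401186773, 210.11564751958753], [0.0, 0.0, 1.0]] [ 0.277 -0.966  0.935] ['image', 'range_z', 'mtx', 'camera_from_world']
```

View pics/scene0.png

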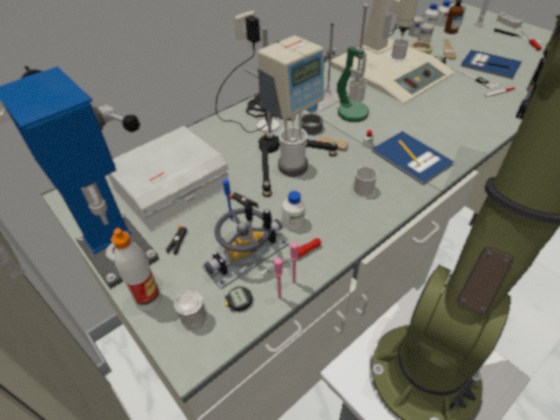

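View pics/side0.png

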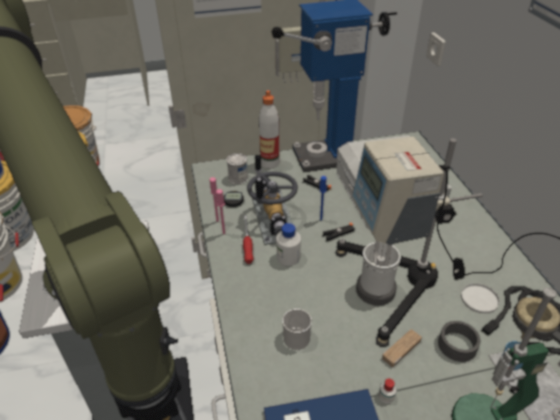

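Scene: the valve is around (245,240), the cup at (365,182), the sample bottle at (293,208), pink pins at (280,275) and (294,262), and a blue pin at (228,195). In the side view the valve is at (272,190), the cup at (297,330), and the black uprights at (258,165) and (260,187). I'll enlarge the valve in both views to tell the pin from the handle.

```bash
python3 - <<'E'
import cv2,numpy as np
a=cv2.imread("pics/scene0.png")[175:295,190:330]; b=cv2.imread("pics/side0.png")[140:260,200:340]
f=lambda i:cv2.convertScaleAbs(cv2.resize(i,None,fx=2.85,fy=4.8*0.59375,interpolation=cv2.INTER_CUBIC),alpha=1.4)
cv2.imwrite("pics/crop0.png",np.hstack([f(a),f(b)]))
E
```

```text
(no output)
```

View pics/crop0.png

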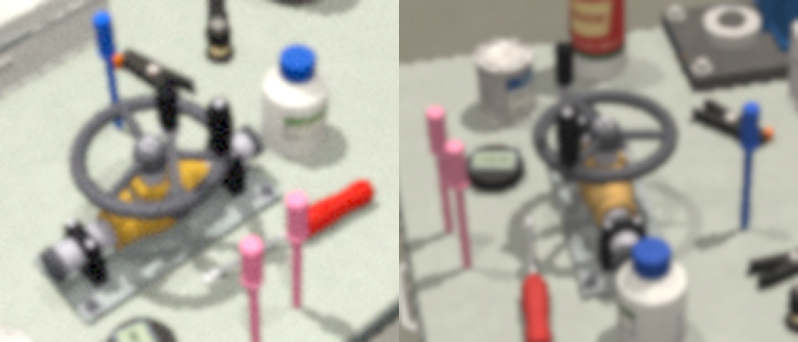

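```bash
cat > h.py <<'E'
import numpy as np,cv2
def ray(c,uv):
    M=c["camera_from_world"];K=c["mtx"]
    d=np.linalg.inv(K)@[uv[0],uv[1],1.];d=d*[1,-1,-1]
    R=M[:3,:3];return -R.T@M[:3,3],R.T@d
def plane(c,uv,z):
    o,d=ray(c,uv);return o+d*(z-o[2])/d[2]
def tri(c1,u1,c2,u2):
    o1,d1=ray(c1,u1);o2,d2=ray(c2,u2);d1/=np.linalg.norm(d1);d2/=np.linalg.norm(d2)
    s=np.linalg.lstsq(np.c_[d1,-d2],o2-o1,rcond=None)[0]
    p,q=o1+d1*s[0],o2+d2*s[1];return (p+q)/2,np.linalg.norm(p-q)
def proj(c,p):
    M=c["camera_from_world"];q=M[:3,:3]@p+M[:3,3];q=q*[1,-1,-1];u=c["mtx"]@q;return u[:2]/u[2]
E
python3 - <<'E'
from h import *
S=dict(np.load("scene0.npz"));D=dict(np.load("side0.npz"))
cs=[(249,207),(267,217.5)];cd=[(258,162),(260,187)]
for a in cs:
  for b in cd: p,e=tri(S,a,D,b);print(a,b,p.round(3),round(e,4))
# dark-blob extents near these
for n,c,box in(("scene",S,(235,195,280,235)),("side",D,(245,150,275,205))):
    x0,y0,x1,y1=box;g=c["image"].max(2)[y0:y1,x0:x1]
    m=(g<42).astype(np.uint8);k,l,st,ce=cv2.connectedComponentsWithStats(m)
    for i in range(1,k):
        if st[i,4]>15:print(n,st[i]+[x0,y0,0,0,0],ce[i]+[x0,y0])
# cup rim: bright/grey; wheel ; from depth points
for n,c,uv in(("scene",S,(365,182)),("side",D,(297,330))):
    o,d=ray(c,uv);print(n,uv,(o+d*c["range_z"][uv[1],uv[0]]).round(3))
# cup from depth: points in box above the table
def cloud(c):
    v,u=np.mgrid[0:420,0:560];K=c["mtx"];z=c["range_z"]
    P=np.stack([(u-K[0,2])/K[0,0]*z,-(v-K[1,2])/K[1,1]*z,-z],-1);M=c["camera_from_world"]
    return (P-M[:3,3])@M[:3,:3]
for n,c,(u,v) in(("scene",S,(365,182)),("side",D,(297,330))):
    P=cloud(c)[v-30:v+30,u-30:u+30].reshape(-1,3);q=P[(P[:,2]>.056)&(P[:,2]<.08)]
    print(n,len(q),"top z",np.percentile(q[:,2],[50,95]).round(3),cv2.minEnclosingCircle(q[:,:2].astype(np.float32)),q.min(0).round(3),q.max(0).round(3))
for n,c,(u,v) in(("scene",S,(250,225)),("side",D,(272,185))):
    P=cloud(c)[v-40:v+40,u-40:u+40].reshape(-1,3);q=P[(P[:,2]>.09)&(P[:,2]<.125)]
    print(n,len(q),cv2.minEnclosingCircle(q[:,:2].astype(np.float32)),np.median(q,0).round(3))
    q=P[(P[:,2]>.14)&(P[:,2]<.24)]
    for lo in np.arange(.14,.23,.015):
        r=q[(q[:,2]>=lo)&(q[:,2]<lo+.015)]
        if len(r):print(' ',lo.round(3),[tuple(x.round(3)) for x in r[::max(1,len(r)//6)]])
E
```

```text
(249, 207) (258, 162) [0.466 0.08  0.198] 0.0064
(249, 207) (260, 187) [0.479 0.055 0.151] 0.0469
(267, 217.5) (258, 162) [0.445 0.066 0.193] 0.0391
(267, 217.5) (260, 187) [0.458 0.041 0.145] 0.0014
scene [245 202  11  18  92] [248.64130435 210.18478261]
scene [263 213   8  17  98] [266.48979592 220.64285714]
side [256 156   5  14  56] [257.66071429 162.14285714]
side [256 181  10  20 118] [259.53389831 189.30508475]
scene (365, 182) [ 0.44  -0.304  0.055]
side (297, 330) [ 0.465 -0.31   0.003]
scene 107 top z [0.061 0.066] ((0.4574832618236542, -0.32580727338790894), 0.0345635712146759) [ 0.427 -0.36   0.056] [ 0.488 -0.291  0.067]
side 184 top z [0.062 0.067] ((0.4585949182510376, -0.3293250799179077), 0.033156804740428925) [ 0.428 -0.362  0.056] [ 0.49  -0.298  0.069]
scene 1152 ((0.5115212798118591, 0.039898067712783813), 0.1201857179403305) [0.491 0.093 0.109]
  0.14 [(np.float64(0.624), np.float64(0.05), np.float64(0.141)), (np.float64(0.455), np.float64(0.055), np.float64(0.148)), (np.float64(0.455), np.float64(0.055), np.float64(0.141)), (np.float64(0.461), np.float64(0.086)
[... 3312 characters left out ...]
p.float64(0.084), np.float64(0.192)), (np.float64(0.468), np.float64(0.078), np.float64(0.194)), (np.float64(0.462), np.float64(0.077), np.float64(0.192)), (np.float64(0.457), np.float64(0.078), np.float64(0.189)), (np.float64(0.457), np.float64(0.078), np.float64(0.186))]
  0.2 [(np.float64(0.46), np.float64(0.087), np.float64(0.214)), (np.float64(0.467), np.float64(0.082), np.float64(0.213)), (np.float64(0.466), np.float64(0.08), np.float64(0.211)), (np.float64(0.465), np.float64(0.076), np.float64(0.211)), (np.float64(0.466), np.float64(0.078), np.float64(0.207)), (np.float64(0.465), np.float64(0.077), np.float64(0.204))]
  0.215 [(np.float64(0.467), np.float64(0.083), np.float64(0.215))]
```

Black pin: scene (249,207) and side (258,162) triangulate to (0.466,0.080), with depth showing a top at 0.214. It stands inside the wheel and matches the description. The blue pin at (228,195) and the pink ones at (280,265) and (294,250) are decoys. The shorter black upright, scene (267,219) and side (260,188), has its top at 0.172, so it is the crank handle.

```bash
cat >> h.py <<'E'
def cloud(c):
    v,u=np.mgrid[0:420,0:560];K=c["mtx"];z=c["range_z"]
    P=np.stack([(u-K[0,2])/K[0,0]*z,-(v-K[1,2])/K[1,1]*z,-z],-1);M=c["camera_from_world"]
    Q=(P-M[:3,3])@M[:3,:3];Q[z==0]=np.nan;return Q
def shift(target,yaw=None):
    from cell import readout
    from scipy.spatial.transform import Rotation as Ro
    o=readout.get_obs();R=Ro.from_euler("xyz",o["tool_rot"],degrees=True)
    s=R.inv().apply(np.array(target)-o["tool_pos"])
    print("t",o["time_s"].__round__(2),"pos",o["tool_pos"].round(4),"rot",o["tool_rot"].round(2),"w",round(o["grip_width"],4),"F",o["force"].round(1),"shift",s.round(4))
    if yaw is not None: print("turn about tool z (rad)",-np.radians(yaw-o["tool_rot"][2]).round(3))
    return s
E
python3 - <<'E'
from h import *
from scipy.optimize import least_squares
S=dict(np.load("scene0.npz"));D=dict(np.load("side0.npz"))
for n,c in(("scene",S),("side",D)):
    Q=cloud(c);I=c["image"].astype(int);P=Q.reshape(-1,3);col=I.reshape(-1,3)
    sat=col.max(1)-col.min(1)
    m=(P[:,2]>.1)&(P[:,2]<.118)&(np.hypot(P[:,0]-.495,P[:,1]-.075)<.085)&(np.hypot(P[:,0]-.495,P[:,1]-.075)>.035)&(sat<40)&(col.max(1)<130)
    q=P[m];f=lambda p:np.hypot(q[:,0]-p[0],q[:,1]-p[1])-.062
    r=least_squares(f,[.495,.075],loss="soft_l1",f_scale=.004);print(n,m.sum(),"wheel",r.x.round(4),np.median(abs(r.fun)).round(4))
    b=P[(P[:,2]>.15)&(P[:,2]<.28)&(P[:,0]>.2)&(P[:,0]<.75)&(P[:,1]>-.1)&(P[:,1]<.5)]
    H,_,_=np.histogram2d(b[:,0],b[:,1],bins=[np.arange(.2,.76,.04),np.arange(-.1,.51,.04)])
    for i,j in np.argwhere(H>4):print((round(.22+.04*i,2),round(-.08+.04*j,2)),int(H[i,j]),end=' ')
    print()
for n,a,b in(("pinkL",(280,262),(212.5,181)),("pinkR",(294.5,248),(219,191)),("blue",(226.5,181),(323,180)),("rinsecap",(122,238),(267,99))):
    print(n,tri(S,a,D,b))
shift([.462,.087,.33],0)
E
```

```text
scene 799 wheel [0.4954 0.0893] 0.0033
(np.float64(0.34), np.float64(0.12)) 7 (np.float64(0.46), np.float64(0.04)) 91 (np.float64(0.46), np.float64(0.08)) 152 (np.float64(0.5), np.float64(0.32)) 15 (np.float64(0.5), np.float64(0.36)) 77 (np.float64(0.54), np.float64(0.32)) 275 (np.float64(0.54), np.float64(0.36)) 681 (np.float64(0.7), np.float64(0.32)) 283 (np.float64(0.7), np.float64(0.36)) 213 (np.float64(0.74), np.float64(0.28)) 146 (np.float64(0.74), np.float64(0.32)) 160 (np.float64(0.74), np.float64(0.36)) 443 (np.float64(0.74), np.float64(0.4)) 85 
side 650 wheel [0.4981 0.0794] 0.0031
(np.float64(0.46), np.float64(0.04)) 76 (np.float64(0.46), np.float64(0.08)) 132 (np.float64(0.5), np.float64(0.36)) 5 (np.float64(0.54), np.float64(0.32)) 379 (np.float64(0.54), np.float64(0.36)) 38 (np.float64(0.58), np.float64(0.32)) 91 (np.float64(0.7), np.float64(0.32)) 322 (np.float64(0.74), np.float64(0.28)) 121 (np.float64(0.74), np.float64(0.32)) 303 (np.float64(0.74), np.float64(0.36)) 24 
pinkL (array([0.3418286 , 0.1018634 , 0.14087253]), np.float64(0.0031102864317216774))
pinkR (array([0.35072   , 0.0530288 , 0.14167605]), np.float64(0.006431922400556679))
blue (array([0.62702122, 0.03558307, 0.14172425]), np.float64(0.002792315952283844))
rinsecap (array([0.54608083, 0.34223516, 0.23073777]), np.float64(0.002439211927298704))
t 0.1 pos [ 0.1924 -0.6204  0.2403] rot [-1.799e+02  1.000e-02  1.724e+01] w 0.0872 F [0.2 0.  0.2] shift [ 0.4671 -0.5959 -0.0888]
turn about tool z (rad) 0.301
```

>>> servo_tool:
  plan:
    - [[0.087, 0.014, -0.008, -0.002, -0.05], [0.087, 0.041, -0.024, -0.007, -0.15], [0.087, 0.072, -0.042, -0.013, -0.27], [0.087, 0.106, -0.062, -0.019, -0.39], [0.087, 0.14, -0.082, -0.025, -0.51], [0.087, 0.174, -0.102, -0.031, -0.64], [0.087, 0.208, -0.122, -0.037, -0.76], [0.087, 0.242, -0.142, -0.043, -0.88], [0.087, 0.276, -0.162, -0.049, -1.0], [0.087, 0.307, -0.181, -0.054, -1.12], [0.087, 0.33, -0.195, -0.058, -1.22], [0.087, 0.341, -0.201, -0.06, -1.27]]

```text
time_s: 1.1
tool_pos: [0.4618, -0.3226, 0.3011]
tool_rot: [179.9, -0.2, 90.7]
force: [-0.1, -0.1, -0.1]
grip_width: 0.0865
```

```bash
python3 - <<'E'
from h import *
from cell import read_camera,readout
c=read_camera("wrist");np.savez("w1.npz",**c)
print(readout.get_obs()["qpos"].round(1))
Q=cloud(c);P=Q.reshape(-1,3);m=(P[:,2]>.058)&(P[:,2]<.075)&(np.hypot(P[:,0]-.458,P[:,1]+.328)<.06)
q=P[m];print(len(q))
if len(q):print(cv2.minEnclosingCircle(q[:,:2].astype(np.float32)),np.percentile(q[:,2],[50,95]))
print(proj(c,np.array([.458,-.328,.066])))
shift([.462,.087,.33],90)
E
```

```text
[ 55.2   8.  -25.5  89.6   3.2  83.2  30.3]
442
((0.45796510577201843, -0.3283127546310425), 0.03137682378292084) [0.06551829 0.06706375]
[276.62749527 191.82056543]
t 1.15 pos [ 0.4627 -0.3219  0.3012] rot [179.89  -0.19  90.77] w 0.087 F [0.8 2.7 1.1] shift [ 0.4089  0.0048 -0.0274]
turn about tool z (rad) 0.013
```

>>> servo_tool:
  plan:
    - [[0.087, 0.014, 0, -0.002, 0], [0.087, 0.045, 0.001, -0.006, 0], [0.087, 0.083, 0.001, -0.01, 0], [0.087, 0.123, 0.001, -0.014, 0], [0.087, 0.163, 0.002, -0.017, 0], [0.087, 0.203, 0.002, -0.02, 0], [0.087, 0.243, 0.003, -0.022, 0], [0.087, 0.283, 0.003, -0.024, 0], [0.087, 0.323, 0.004, -0.026, 0.01], [0.087, 0.362, 0.004, -0.028, 0.01], [0.087, 0.395, 0.005, -0.029, 0.01], [0.087, 0.409, 0.005, -0.029, 0.01]]

```text
time_s: 2.15
tool_pos: [0.4608, 0.0921, 0.3319]
tool_rot: [179.9, -0.2, 90.4]
force: [0.6, 0.1, 0.8]
grip_width: 0.0866
```

```bash
python3 - <<'E'
from h import *
from cell import read_camera,readout
c=read_camera("wrist");np.savez("w2.npz",**c);cv2.imwrite("pics/w2.png",c["image"][:,:,::-1])
print(readout.get_obs()["qpos"].round(1))
for p in([.461,.087,.214],[.455,.041,.172],[.497,.084,.105]):print(proj(c,np.array(p)).round())
P=cloud(c).reshape(-1,3)
for n,x,y,lo,hi in(("pin",.461,.087,.195,.225),("handle",.455,.041,.155,.18)):
    q=P[(P[:,2]>lo)&(P[:,2]<hi)&(np.hypot(P[:,0]-x,P[:,1]-y)<.022)]
    if len(q):print(n,len(q),cv2.minEnclosingCircle(q[:,:2].astype(np.float32)),np.percentile(q[:,2],[50,97]).round(4))
shift([.461,.087,.195],90)
E
```

```text
[ 37.6  -5.7 -47.7  97.7  -4.5  86.   -9.2]
[280. 220.]
[273. 259.]
[315. 196.]
pin 510 ((0.4627305269241333, 0.0873681902885437), 0.009042385965585709) [0.2132 0.215 ]
handle 490 ((0.45526427030563354, 0.042410947382450104), 0.01102959644049406) [0.1696 0.1735]
t 2.2 pos [0.4608 0.0931 0.3318] rot [179.86  -0.25  90.51] w 0.087 F [-0.3  2.   0.3] shift [-0.0067 -0.0002  0.1368]
turn about tool z (rad) 0.009
```

View pics/w2.png

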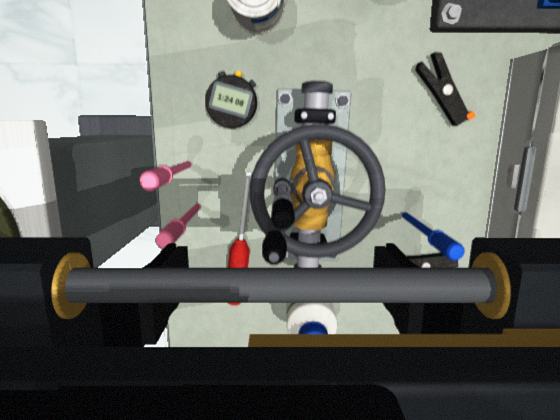

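The wrist view shows the pin head at about (281,212) inside the wheel, the handle at (274,246) on the rim, and the hub at (318,195). The screwdriver, stopwatch, bottle, and blue and pink pins are clear of the approach. I'll descend onto the pin head.

>>> servo_tool:
  plan:
    - [[0.087, -0.003, 0.001, 0.01, 0], [0.087, -0.006, 0.002, 0.03, 0], [0.087, -0.006, 0.002, 0.055, 0], [0.087, -0.006, 0.002, 0.08, 0], [0.087, -0.006, 0.002, 0.105, 0], [0.087, -0.006, 0.002, 0.125, 0], [0.087, -0.006, 0.002, 0.137, 0], [0.03, -0.006, 0.002, 0.137, 0], [0.01, -0.006, 0.002, 0.137, 0], [0.01, -0.006, 0.002, 0.137, 0], [0.01, -0.006, 0.002, 0.137, 0], [0.01, -0.006, 0.002, 0.137, 0]]
  force: 30

```text
time_s: 3.2
tool_pos: [0.4639, 0.0877, 0.1959]
tool_rot: [179.7, -0.2, 90.5]
force: [0.4, -0.2, -0.1]
grip_width: 0.0612
```

```bash
python3 - <<'E'
from h import *
from scipy.optimize import least_squares
c=dict(np.load("w2.npz"));P=cloud(c).reshape(-1,3)
r0=np.hypot(P[:,0]-.497,P[:,1]-.084)
for lo,hi in((.104,.116),(.108,.116)):
    m=(P[:,2]>lo)&(P[:,2]<hi)&(r0>.045)&(r0<.08);q=P[m]
    r=least_squares(lambda p:np.hypot(q[:,0]-p[0],q[:,1]-p[1])-p[2],[.497,.084,.062],loss="soft_l1",f_scale=.003);print(m.sum(),r.x.round(4))
for e in ((317,190.5),):print(plane(c,e,.108).round(4))
shift([.4625,.0873,.195])
E
```

```text
5498 [0.4979 0.0872 0.0608]
4955 [0.4982 0.0868 0.0612]
[0.4984 0.0905 0.108 ]
t 3.2 pos [0.4639 0.0877 0.1959] rot [179.74  -0.23  90.49] w 0.0612 F [ 0.4 -0.2 -0.1] shift [-0.0004 -0.0014  0.0009]
```

>>> servo_tool:
  plan:
    - [[0.01, 0, -0.001, 0, 0], [0.01, 0, -0.001, 0, 0], [0.01, 0, -0.001, 0, 0], [0.01, 0, -0.001, 0, 0], [0.01, 0, -0.001, 0, 0], [0.01, 0, -0.001, 0, 0], [0.01, 0, -0.001, 0, 0], [0.01, 0, -0.001, 0, 0], [0.01, 0, -0.001, 0, 0], [0.01, 0, -0.001, 0, 0]]

```text
time_s: 4.03
tool_pos: [0.4629, 0.0877, 0.1959]
tool_rot: [179.8, -0.2, 90.5]
force: [0.3, -0.1, 0.4]
grip_width: 0.0173
```

>>> servo_tool:
  plan:
    - [[0.005, 0, 0, 0, 0], [0.005, 0, 0, -0.004, 0], [0.005, 0, 0, -0.012, 0], [0.005, 0, 0, -0.022, 0], [0.005, 0, 0, -0.034, 0], [0.005, 0, 0, -0.049, 0], [0.005, 0, 0, -0.066, 0], [0.005, 0, 0, -0.083, 0], [0.005, 0, 0, -0.1, 0], [0.005, 0, 0, -0.117, 0], [0.005, 0, 0, -0.129, 0], [0.005, 0, 0, -0.135, 0]]

```text
time_s: 5.03
tool_pos: [0.4631, 0.0874, 0.3335]
tool_rot: [179.6, -0.2, 90.5]
force: [-0.2, -0.4, 0.0]
grip_width: 0.0166
```

```bash
python3 - <<'E'
from h import *
from cell import read_camera,readout
c=read_camera("side");np.savez("s2.npz",**c)
p=readout.get_obs()["tool_pos"];u=proj(c,p).astype(int);print(u,proj(c,p-[0,0,.131]))
im=c["image"][max(0,u[1]-60):u[1]+140,u[0]-90:u[0]+110,::-1];cv2.imwrite("pics/s2.png",cv2.resize(im,None,fx=3,fy=3,interpolation=cv2.INTER_CUBIC))
shift([.458,-.328,.30],90)
E
```

```text
[255 113] [257.394458   158.38480835]
t 5.08 pos [0.4632 0.0874 0.3336] rot [179.53  -0.22  90.5 ] w 0.0168 F [ 0.  -0.4 -0.3] shift [-0.4155 -0.0091  0.032 ]
turn about tool z (rad) 0.009
```

View pics/s2.png

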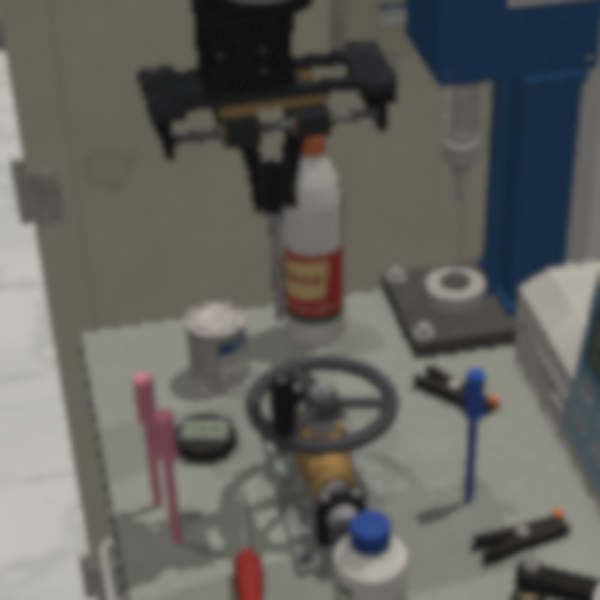

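The pin is held upright with its foot at crop (278,315), exactly where computed. Next I'll carry it over the cup.

>>> servo_tool:
  plan:
    - [[0.005, -0.01, 0, 0, 0], [0.005, -0.035, -0.001, 0, 0], [0.005, -0.068, -0.002, 0, 0], [0.005, -0.105, -0.003, 0, 0], [0.005, -0.145, -0.004, 0, 0], [0.005, -0.185, -0.005, 0, 0], [0.005, -0.225, -0.006, 0, 0], [0.005, -0.265, -0.007, 0, 0], [0.005, -0.305, -0.008, 0, 0], [0.005, -0.342, -0.009, 0, 0], [0.005, -0.372, -0.009, 0.0, 0], [0.005, -0.395, -0.009, 0.0, 0.01]]

```text
time_s: 6.08
tool_pos: [0.4555, -0.3118, 0.3302]
tool_rot: [179.7, -0.3, 89.7]
force: [0.4, 0.4, -0.4]
grip_width: 0.0172
```

>>> servo_tool:
  plan:
    - [[0.005, -0.01, 0, 0.005, 0], [0.005, -0.018, 0, 0.015, 0], [0.005, -0.02, 0, 0.03, 0], [0.005, -0.021, 0, 0.05, 0], [0.005, -0.021, 0, 0.07, 0], [0.005, -0.021, 0, 0.085, 0], [0.005, -0.021, 0, 0.095, 0], [0.005, -0.021, 0, 0.1, 0], [0.005, -0.021, 0, 0.1, 0]]

```text
time_s: 6.83
tool_pos: [0.4554, -0.3312, 0.2286]
tool_rot: [179.8, -0.4, 89.8]
force: [0.3, 0.7, -0.6]
grip_width: 0.0171
```

```bash
python3 - <<'E'
from h import *
from cell import read_camera,readout
c=read_camera("side");np.savez("s3.npz",**c)
p=readout.get_obs()["tool_pos"];u=proj(c,p).astype(int);print(u,proj(c,p-[0,0,.132]),proj(c,np.array([.458,-.328,.066])))
im=c["image"][u[1]-50:u[1]+130,u[0]-90:u[0]+110,::-1];cv2.imwrite("pics/s3.png",cv2.resize(im,None,fx=3,fy=3,interpolation=cv2.INTER_CUBIC))
shift([.458,-.328,.137],90)
E
```

```text
[297 268] [296.28247224 311.59334078] [296.6199635 319.4680237]
t 6.88 pos [ 0.4559 -0.3318  0.2299] rot [179.72  -0.29  89.73] w 0.0169 F [-0.1 -0.3 -1.3] shift [0.0033 0.0016 0.0929]
turn about tool z (rad) -0.005
```

View pics/s3.png

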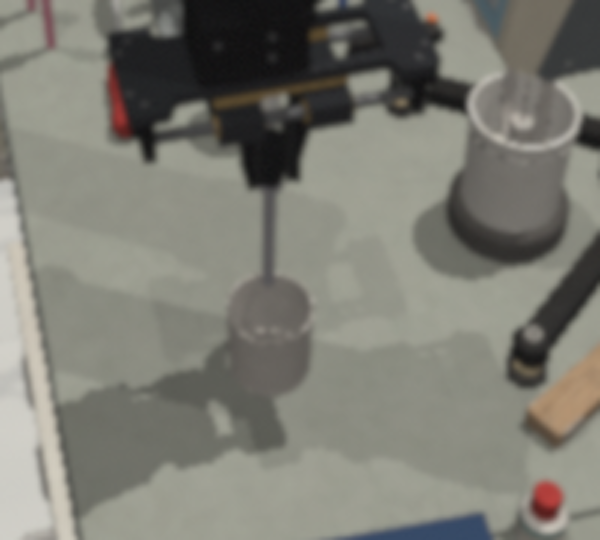

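The pin is upright, with its foot at crop (267,282) above the mouth of the cup at (270,310), as computed. I'll lower it to about 5 mm above the bench and then open the jaws.

>>> servo_tool:
  plan:
    - [[0.005, 0.003, 0.001, 0.005, 0], [0.005, 0.003, 0.001, 0.015, 0], [0.005, 0.003, 0.001, 0.03, 0], [0.005, 0.003, 0.001, 0.045, 0], [0.005, 0.003, 0.001, 0.06, 0], [0.005, 0.003, 0.001, 0.074, 0], [0.005, 0.003, 0.001, 0.084, 0], [0.005, 0.003, 0.001, 0.091, 0], [0.005, 0.003, 0.001, 0.093, 0], [0.005, 0.003, 0.001, 0.093, 0]]

```text
time_s: 7.72
tool_pos: [0.4573, -0.3282, 0.1366]
tool_rot: [179.7, -0.3, 89.7]
force: [-0.3, 0.4, 0.8]
grip_width: 0.0172
```

>>> servo_tool:
  plan:
    - [[0.087, 0, 0, 0, 0], [0.087, 0, 0, 0, 0], [0.087, 0, 0, 0, 0], [0.087, 0, 0, 0, 0], [0.087, 0, 0, 0, 0], [0.087, 0, 0, 0, 0], [0.087, 0, 0, -0.005, 0], [0.087, 0, 0, -0.02, 0], [0.087, 0, 0, -0.045, 0], [0.087, 0, 0, -0.075, 0], [0.087, 0, 0, -0.105, 0], [0.087, 0, 0, -0.13, 0]]

```text
time_s: 8.72
tool_pos: [0.457, -0.3289, 0.2692]
tool_rot: [179.7, -0.2, 89.7]
force: [1.0, -0.3, 0.2]
grip_width: 0.0845
```

```bash
python3 - <<'E'
from h import *
from cell import read_camera,readout
for n in("side","wrist"):
    c=read_camera(n);np.savez("s4.npz",**c)
    u=proj(c,np.array([.458,-.328,.1])).astype(int);print(u)
    im=c["image"][max(0,u[1]-90):u[1]+60,max(0,u[0]-90):u[0]+110,::-1];cv2.imwrite(f"pics/{n}4.png",im)
a=cv2.imread("pics/side4.png");b=cv2.imread("pics/wrist4.png");h=min(a.shape[0],b.shape[0])
cv2.imwrite("pics/p4.png",cv2.resize(np.hstack([a[:h],b[:h]]),None,fx=2,fy=2))
shift([.4555,.042,.24],90);print(readout.get_obs()["qpos"].round(1))
E
```

```text
[296 309]
[276 195]
t 8.82 pos [ 0.4589 -0.3301  0.2722] rot [1.7933e+02 2.0000e-02 8.9740e+01] w 0.0859 F [0.7 0.5 0.7] shift [ 0.3721 -0.0055  0.032 ]
turn about tool z (rad) -0.005
[ 55.2   8.2 -24.3  92.6   3.1  79.3  30.3]
```

View pics/p4.png

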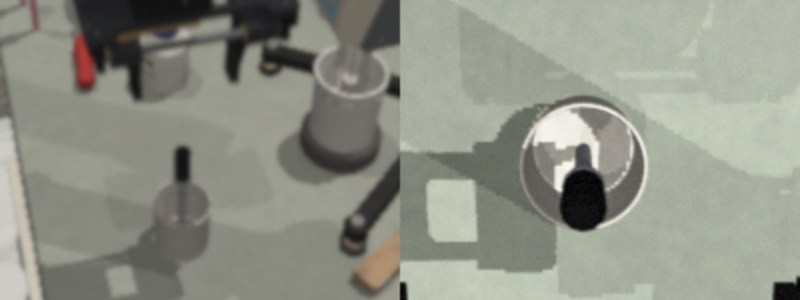

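The pin stands in the upright cup with a slight lean: side head at (182,160), wrist head at (582,200). Next is the handle.

>>> servo_tool:
  plan:
    - [[0.06, 0.01, 0, 0, 0], [0.06, 0.035, -0.001, 0, 0], [0.06, 0.068, -0.001, 0, 0], [0.06, 0.105, -0.002, 0, 0], [0.06, 0.145, -0.002, 0, 0], [0.06, 0.185, -0.003, 0, 0], [0.06, 0.225, -0.003, 0, 0], [0.06, 0.265, -0.003, 0, 0], [0.06, 0.303, -0.004, 0.01, 0], [0.06, 0.337, -0.004, 0.02, 0], [0.06, 0.362, -0.004, 0.03, 0], [0.06, 0.372, -0.004, 0.032, 0]]

```text
time_s: 9.82
tool_pos: [0.4547, 0.0469, 0.238]
tool_rot: [179.5, -0.0, 90.1]
force: [-0.9, -0.0, -0.1]
grip_width: 0.0601
```

```bash
python3 - <<'E'
from h import *
from cell import read_camera,readout
shift([.4552,.042,.150],90);print(readout.get_obs()["qpos"].round(1))
c=read_camera("scene");P=cloud(c).reshape(-1,3)
q=P[(P[:,2]>.15)&(P[:,2]<.178)&(np.hypot(P[:,0]-.455,P[:,1]-.042)<.022)]
print(len(q),np.median(q,0) if len(q) else 0)
E
```

```text
t 9.82 pos [0.4547 0.0469 0.238 ] rot [ 1.7952e+02 -1.0000e-02  9.0110e+01] w 0.0601 F [-0.9 -0.  -0.1] shift [-0.0049 -0.0003  0.088 ]
turn about tool z (rad) 0.002
[ 38.7  -5.4 -44.6 108.4  -3.9  75.1  -4.8]
91 [0.45078934 0.04789351 0.16431268]
```

>>> servo_tool:
  plan:
    - [[0.06, -0.005, 0, 0.01, 0], [0.06, -0.005, 0, 0.03, 0], [0.06, -0.005, 0, 0.05, 0], [0.06, -0.005, 0, 0.07, 0], [0.06, -0.005, 0, 0.083, 0], [0.06, -0.005, 0, 0.088, 0], [0.01, -0.005, 0, 0.088, 0], [0.01, -0.005, 0, 0.088, 0], [0.01, -0.005, 0, 0.088, 0], [0.01, -0.005, 0, 0.088, 0], [0.01, -0.005, 0, 0.088, 0], [0.01, -0.005, 0, 0.088, 0]]
  force: 35

```text
time_s: 10.87
tool_pos: [0.4563, 0.0418, 0.151]
tool_rot: [179.4, -0.0, 90.1]
force: [0.1, -0.5, -0.2]
grip_width: 0.0279
```

>>> servo_tool:
  plan:
    - [[0.01, 0, 0, 0, 0], [0.01, 0, 0, 0, 0], [0.01, 0, 0, 0, 0], [0.01, 0, 0, 0, 0], [0.01, 0, 0, 0, 0], [0.01, 0, 0, 0, 0]]

```text
time_s: 11.37
tool_pos: [0.4558, 0.0417, 0.1509]
tool_rot: [179.5, 0.0, 90.1]
force: [-4.1, -0.8, 3.8]
grip_width: 0.0229
```

```bash
cat >> h.py <<'E'
C=np.array([.4980,.0870]);RAD=.062
def arc(dth,n=12,ease=True,zoff=0.):
    "rows (tool shifts) along the circle from the present angle, dth rad (+ = anticlockwise)"
    from cell import readout
    from scipy.spatial.transform import Rotation as Ro
    o=readout.get_obs();p=o["tool_pos"];R=Ro.from_euler("xyz",o["tool_rot"],degrees=True)
    a=np.arctan2(p[1]-C[1],p[0]-C[0]);r=np.hypot(*(p[:2]-C))
    print("t %.2f angle %.3f r %.4f z %.4f w %.4f yaw %.1f"%(o["time_s"],a,r,p[2],o["grip_width"],o["tool_rot"][2]),"F",o["force"].round(1))
    for k in range(1,n+1):
        b=a+dth*k/n;t=np.r_[C+RAD*np.array([np.cos(b),np.sin(b)]),.150]
        print((R.inv().apply(t-p)).round(3).tolist())
E
python3 - <<'E'
from h import *
arc(-np.pi/2)
E
```

```text
t 11.37 angle -2.320 r 0.0619 z 0.1509 w 0.0229 yaw 90.1 F [-4.1 -0.8  3.8]
[0.006, -0.006, 0.001]
[0.012, -0.01, 0.001]
[0.02, -0.014, 0.001]
[0.027, -0.017, 0.001]
[0.035, -0.019, 0.001]
[0.043, -0.02, 0.001]
[0.051, -0.019, 0.001]
[0.059, -0.018, 0.001]
[0.067, -0.016, 0.001]
[0.074, -0.012, 0.001]
[0.081, -0.008, 0.001]
[0.088, -0.003, 0.001]
```

>>> servo_tool:
  plan:
    - [[0.005, 0.006, -0.006, 0.001, 0], [0.005, 0.012, -0.01, 0.001, 0], [0.005, 0.02, -0.014, 0.001, 0], [0.005, 0.027, -0.017, 0.001, 0], [0.005, 0.035, -0.019, 0.001, 0], [0.005, 0.043, -0.02, 0.001, 0], [0.005, 0.051, -0.019, 0.001, 0], [0.005, 0.059, -0.018, 0.001, 0], [0.005, 0.067, -0.016, 0.001, 0], [0.005, 0.074, -0.012, 0.001, 0], [0.005, 0.081, -0.008, 0.001, 0], [0.005, 0.088, -0.003, 0.001, 0]]

```text
time_s: 12.37
tool_pos: [0.4537, 0.1292, 0.1509]
tool_rot: [179.3, 0.1, 90.1]
force: [-1.2, -5.7, 6.1]
grip_width: 0.0225
```

```bash
python3 - <<'E'
from h import *
arc(-2.4)
E
```

```text
t 12.37 angle 2.380 r 0.0612 z 0.1509 w 0.0225 yaw 90.1 F [-1.2 -5.7  6.1]
[0.009, 0.009, 0.001]
[0.015, 0.02, 0.001]
[0.018, 0.031, 0.001]
[0.02, 0.044, 0.001]
[0.019, 0.056, 0.002]
[0.015, 0.068, 0.002]
[0.009, 0.079, 0.002]
[0.001, 0.088, 0.002]
[-0.008, 0.096, 0.002]
[-0.019, 0.102, 0.002]
[-0.031, 0.105, 0.002]
[-0.044, 0.106, 0.002]
```

>>> servo_tool:
  plan:
    - [[0.005, 0.009, 0.009, 0.001, 0], [0.005, 0.015, 0.02, 0.001, 0], [0.005, 0.018, 0.031, 0.001, 0], [0.005, 0.02, 0.044, 0.001, 0], [0.005, 0.019, 0.056, 0.001, 0], [0.005, 0.015, 0.068, 0.001, 0], [0.005, 0.009, 0.079, 0.001, 0], [0.005, 0.001, 0.088, 0.001, 0], [0.005, -0.008, 0.096, 0.001, 0], [0.005, -0.019, 0.102, 0.001, 0], [0.005, -0.031, 0.105, 0.001, 0], [0.005, -0.044, 0.106, 0.001, 0]]

```text
time_s: 13.37
tool_pos: [0.5606, 0.0878, 0.151]
tool_rot: [179.2, -0.2, 90.2]
force: [0.4, 4.9, -1.7]
grip_width: 0.0228
```

```bash
python3 - <<'E'
from h import *
from cell import readout
arc(-.9,9);print(readout.get_obs()["qpos"].round(1))
E
```

```text
t 13.37 angle 0.013 r 0.0626 z 0.1510 w 0.0228 yaw 90.2 F [ 0.4  4.9 -1.7]
[-0.006, -0.001, 0.001]
[-0.012, -0.002, 0.001]
[-0.018, -0.003, 0.001]
[-0.024, -0.005, 0.001]
[-0.03, -0.008, 0.001]
[-0.035, -0.011, 0.001]
[-0.04, -0.015, 0.001]
[-0.045, -0.019, 0.001]
[-0.049, -0.024, 0.001]
[ 30.3  17.4 -48.7 100.9  14.2  67.2 -22.3]
```

>>> servo_tool:
  plan:
    - [[0.005, -0.006, -0.001, 0.001, 0], [0.005, -0.012, -0.002, 0.001, 0], [0.005, -0.018, -0.003, 0.001, 0], [0.005, -0.024, -0.005, 0.001, 0], [0.005, -0.03, -0.008, 0.001, 0], [0.005, -0.035, -0.011, 0.001, 0], [0.005, -0.04, -0.015, 0.001, 0], [0.005, -0.045, -0.019, 0.001, 0], [0.005, -0.049, -0.024, 0.001, 0], [0.005, -0.049, -0.024, 0.001, 0]]

```text
time_s: 14.2
tool_pos: [0.5373, 0.0378, 0.1509]
tool_rot: [179.1, -0.1, 90.2]
force: [-1.4, 2.2, 8.6]
grip_width: 0.0225
```

```bash
python3 - <<'E'
from h import *
arc(-.25,6)
E
```

```text
t 14.20 angle -0.896 r 0.0630 z 0.1509 w 0.0225 yaw 90.2 F [-1.4  2.2  8.6]
[-0.001, -0.003, 0.001]
[-0.002, -0.005, 0.001]
[-0.004, -0.007, 0.001]
[-0.005, -0.009, 0.001]
[-0.006, -0.011, 0.001]
[-0.007, -0.014, 0.001]
```

>>> servo_tool:
  plan:
    - [[0.005, -0.001, -0.003, 0, 0], [0.005, -0.002, -0.005, 0, 0], [0.005, -0.004, -0.007, 0, 0], [0.005, -0.005, -0.009, 0, 0], [0.005, -0.005, -0.009, 0, 0]]

```text
time_s: 14.62
tool_pos: [0.53, 0.0329, 0.151]
tool_rot: [178.8, -0.1, 90.2]
force: [8.0, 3.7, -2.6]
grip_width: 0.0225
```

```bash
python3 - <<'E'
from h import *
arc(-.15,4)
E
```

```text
t 14.62 angle -1.037 r 0.0628 z 0.1510 w 0.0225 yaw 90.2 F [ 8.   3.7 -2.6]
[-0.0, -0.002, 0.001]
[-0.001, -0.005, 0.001]
[-0.002, -0.007, 0.001]
[-0.003, -0.009, 0.001]
```

>>> servo_tool:
  plan:
    - [[0.005, 0, -0.002, 0, 0], [0.005, -0.001, -0.005, 0, 0], [0.005, -0.002, -0.007, 0, 0], [0.005, -0.002, -0.007, 0, 0]]

```text
time_s: 14.95
tool_pos: [0.5294, 0.0327, 0.1513]
tool_rot: [177.9, -0.5, 90.2]
force: [25.1, 6.9, -18.5]
grip_width: 0.023
```

```bash
python3 - <<'E'
from h import *
arc(-.1,2)
E
```

```text
t 14.95 angle -1.046 r 0.0627 z 0.1513 w 0.0230 yaw 90.2 F [ 25.1   6.9 -18.5]
[-0.001, -0.003, 0.001]
[-0.002, -0.006, 0.001]
```

The wheel is at the stop: force rose from 9 to 26 N with no further motion, at a measured angle of −1.04 rad (predicted −1.01). I'll hold briefly, then back off 4π.

>>> servo_tool:
  plan:
    - [[0.005, 0, -0.002, 0, 0], [0.005, 0, -0.002, 0, 0], [0.005, 0, -0.001, 0, 0], [0.005, 0, -0.001, 0, 0]]

```text
time_s: 15.28
tool_pos: [0.5297, 0.0328, 0.1511]
tool_rot: [177.7, -0.5, 90.2]
force: [8.3, 3.6, -3.2]
grip_width: 0.0229
```

```bash
python3 - <<'E'
from h import *
arc(2.4)
E
```

```text
t 15.28 angle -1.041 r 0.0628 z 0.1511 w 0.0229 yaw 90.2 F [ 8.3  3.6 -3.2]
[0.008, 0.01, 0.002]
[0.017, 0.018, 0.002]
[0.028, 0.024, 0.002]
[0.039, 0.029, 0.003]
[0.052, 0.03, 0.003]
[0.064, 0.03, 0.003]
[0.076, 0.026, 0.003]
[0.087, 0.021, 0.003]
[0.097, 0.014, 0.002]
[0.105, 0.004, 0.002]
[0.111, -0.007, 0.002]
[0.115, -0.018, 0.001]
```

>>> servo_tool:
  plan:
    - [[0.005, 0.008, 0.01, 0.001, 0], [0.005, 0.017, 0.018, 0.001, 0], [0.005, 0.028, 0.024, 0.001, 0], [0.005, 0.039, 0.029, 0.002, 0], [0.005, 0.052, 0.03, 0.002, 0], [0.005, 0.064, 0.03, 0.002, 0], [0.005, 0.076, 0.026, 0.002, 0], [0.005, 0.087, 0.021, 0.002, 0], [0.005, 0.097, 0.014, 0.002, 0], [0.005, 0.105, 0.004, 0.002, 0], [0.005, 0.111, -0.007, 0.002, 0], [0.005, 0.115, -0.018, 0.001, 0]]

```text
time_s: 16.28
tool_pos: [0.512, 0.1468, 0.1509]
tool_rot: [177.6, -0.4, 90.2]
force: [3.0, -2.6, 3.5]
grip_width: 0.0227
```

```bash
python3 - <<'E'
from h import *
arc(2.4)
E
```

```text
t 16.28 angle 1.342 r 0.0614 z 0.1509 w 0.0227 yaw 90.2 F [ 3.  -2.6  3.5]
[0.002, -0.012, 0.0]
[0.001, -0.025, -0.0]
[-0.002, -0.036, -0.001]
[-0.008, -0.047, -0.001]
[-0.015, -0.057, -0.002]
[-0.025, -0.065, -0.002]
[-0.036, -0.071, -0.002]
[-0.047, -0.075, -0.003]
[-0.06, -0.076, -0.003]
[-0.072, -0.075, -0.003]
[-0.084, -0.071, -0.003]
[-0.095, -0.065, -0.003]
```

>>> servo_tool:
  plan:
    - [[0.005, 0.002, -0.012, 0, 0], [0.005, 0.001, -0.025, 0, 0], [0.005, -0.002, -0.036, -0.001, 0], [0.005, -0.008, -0.047, -0.001, 0], [0.005, -0.015, -0.057, -0.002, 0], [0.005, -0.025, -0.065, -0.002, 0], [0.005, -0.036, -0.071, -0.002, 0], [0.005, -0.047, -0.075, -0.003, 0], [0.005, -0.06, -0.076, -0.003, 0], [0.005, -0.072, -0.075, -0.003, 0], [0.005, -0.084, -0.071, -0.003, 0], [0.005, -0.095, -0.065, -0.003, 0]]

```text
time_s: 17.28
tool_pos: [0.4464, 0.0522, 0.1508]
tool_rot: [177.6, -0.5, 90.2]
force: [1.7, 6.2, 4.8]
grip_width: 0.0227
```

```bash
python3 - <<'E'
from h import *
arc(2.6)
E
```

```text
t 17.28 angle -2.549 r 0.0622 z 0.1508 w 0.0227 yaw 90.2 F [1.7 6.2 4.8]
[-0.01, 0.009, 0.001]
[-0.018, 0.019, 0.001]
[-0.024, 0.032, 0.002]
[-0.027, 0.045, 0.002]
[-0.027, 0.058, 0.003]
[-0.024, 0.071, 0.004]
[-0.019, 0.083, 0.004]
[-0.011, 0.094, 0.005]
[-0.001, 0.103, 0.005]
[0.011, 0.109, 0.005]
[0.024, 0.113, 0.006]
[0.038, 0.114, 0.006]
```

>>> servo_tool:
  plan:
    - [[0.005, -0.01, 0.009, 0, 0], [0.005, -0.018, 0.019, 0.001, 0], [0.005, -0.024, 0.032, 0.001, 0], [0.005, -0.027, 0.045, 0.002, 0], [0.005, -0.027, 0.058, 0.002, 0], [0.005, -0.024, 0.071, 0.003, 0], [0.005, -0.019, 0.083, 0.003, 0], [0.005, -0.011, 0.094, 0.004, 0], [0.005, -0.001, 0.103, 0.004, 0], [0.005, 0.011, 0.109, 0.004, 0], [0.005, 0.024, 0.113, 0.005, 0], [0.005, 0.038, 0.114, 0.005, 0]]

```text
time_s: 18.28
tool_pos: [0.5605, 0.0876, 0.1508]
tool_rot: [177.8, -0.2, 90.0]
force: [-3.1, -5.1, 8.6]
grip_width: 0.0228
```

```bash
python3 - <<'E'
from h import *
arc(2.6)
E
```

```text
t 18.28 angle 0.009 r 0.0625 z 0.1508 w 0.0228 yaw 90.0 F [-3.1 -5.1  8.6]
[0.013, -0.002, 0.001]
[0.026, -0.006, 0.001]
[0.037, -0.013, 0.0]
[0.047, -0.023, 0.0]
[0.054, -0.034, -0.0]
[0.059, -0.046, -0.001]
[0.061, -0.06, -0.001]
[0.061, -0.073, -0.002]
[0.057, -0.086, -0.002]
[0.05, -0.098, -0.003]
[0.042, -0.108, -0.003]
[0.031, -0.116, -0.004]
```

>>> servo_tool:
  plan:
    - [[0.005, 0.013, -0.002, 0, 0], [0.005, 0.026, -0.006, 0, 0], [0.005, 0.037, -0.013, 0, 0], [0.005, 0.047, -0.023, 0, 0], [0.005, 0.054, -0.034, 0, 0], [0.005, 0.059, -0.046, -0.001, 0], [0.005, 0.061, -0.06, -0.001, 0], [0.005, 0.061, -0.073, -0.002, 0], [0.005, 0.057, -0.086, -0.002, 0], [0.005, 0.05, -0.098, -0.003, 0], [0.005, 0.042, -0.108, -0.003, 0], [0.005, 0.031, -0.116, -0.004, 0]]

```text
time_s: 19.28
tool_pos: [0.4452, 0.1184, 0.1509]
tool_rot: [177.6, -0.3, 90.1]
force: [7.7, 0.9, -4.3]
grip_width: 0.0227
```

```bash
python3 - <<'E'
from h import *
from cell import readout
p=readout.get_obs()["tool_pos"];a=np.arctan2(p[1]-C[1],p[0]-C[0])
d=(-1.041-a)%(2*np.pi);print("remaining",d);arc(d)
E
```

```text
remaining 2.6373883990932985
t 19.28 angle 2.605 r 0.0615 z 0.1509 w 0.0227 yaw 90.1 F [ 7.7  0.9 -4.3]
[-0.012, -0.006, 0.001]
[-0.025, -0.009, 0.0]
[-0.039, -0.009, 0.0]
[-0.052, -0.006, 0.0]
[-0.064, 0.0, 0.001]
[-0.075, 0.009, 0.001]
[-0.084, 0.019, 0.001]
[-0.09, 0.031, 0.002]
[-0.093, 0.045, 0.002]
[-0.093, 0.058, 0.003]
[-0.091, 0.072, 0.004]
[-0.085, 0.084, 0.004]
```

>>> servo_tool:
  plan:
    - [[0.005, -0.012, -0.006, 0, 0], [0.005, -0.025, -0.009, 0, 0], [0.005, -0.039, -0.009, 0, 0], [0.005, -0.052, -0.006, 0, 0], [0.005, -0.064, 0.0, 0, 0], [0.005, -0.075, 0.009, 0.001, 0], [0.005, -0.084, 0.019, 0.001, 0], [0.005, -0.09, 0.031, 0.002, 0], [0.005, -0.093, 0.045, 0.002, 0], [0.005, -0.093, 0.058, 0.003, 0], [0.005, -0.091, 0.072, 0.003, 0], [0.005, -0.085, 0.084, 0.003, 0]]

```text
time_s: 20.28
tool_pos: [0.5284, 0.032, 0.1508]
tool_rot: [177.9, -0.2, 90.0]
force: [-6.8, 0.2, 7.7]
grip_width: 0.0228
```

>>> servo_tool:
  plan:
    - [[0.005, 0, 0, 0, 0], [0.005, 0, 0, 0, 0], [0.005, 0, 0, 0, 0], [0.005, 0, 0, 0, 0], [0.005, 0, 0, 0, 0], [0.005, 0, 0, 0, 0]]

```text
time_s: 20.78
tool_pos: [0.5282, 0.0319, 0.1509]
tool_rot: [177.9, -0.1, 90.0]
force: [2.7, 3.2, 4.0]
grip_width: 0.0227
```

```bash
python3 - <<'E'
from h import *
from cell import read_camera,readout
arc(.1,1);print(readout.get_obs()["joint_velocities"].round(2))
c=read_camera("side");I=c["image"][:,:,::-1]
a=I[140:350,190:370];cv2.imwrite("pics/fin.png",cv2.resize(a,None,fx=2.8,fy=2.8,interpolation=cv2.INTER_CUBIC))
E
```

```text
t 20.78 angle -1.069 r 0.0628 z 0.1509 w 0.0227 yaw 90.0 F [2.7 3.2 4. ]
[0.004, 0.005, 0.001]
[-0.16  0.07  0.04 -0.03  0.04  0.03 -0.1 ]
```

View pics/fin.png

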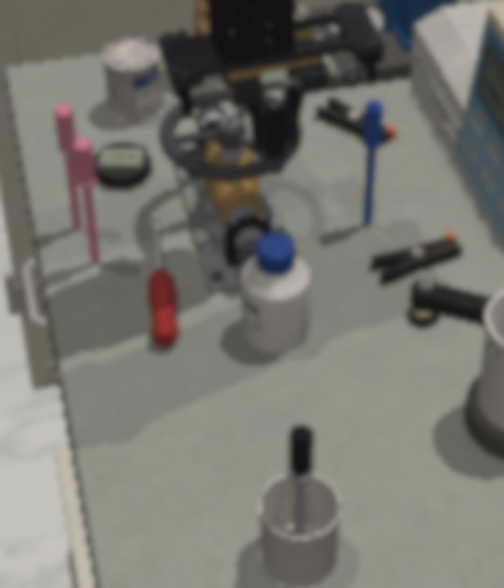

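The pin stands in the cup with its head at (302,450), the handle is gripped at (277,120), and nothing has been disturbed. I'm handing the job in.

```bash
python3 -c "
from cell import env
env.sign_off()"
```

```text
the job is handed in; nothing more can be done
```

The job is done and handed in at about 20.8 s of the 70 s allowed; the hand-in gives no verdict.

- **Pin:** I pulled the black lock pin out of its socket and stood it in the steel cup. The last picture shows it head up, leaning slightly, with the cup upright.
- **Shutting the valve:** I cranked the wheel clockwise until the force rose from 9 to 26 N with no further motion. That was at −1.04 rad measured, where the text predicts about −1.01 rad, a small disagreement.
- **Backing off:** I turned the wheel anticlockwise 12.54 rad by TCP angle, against 12.57 ± 0.2 rad. I had no direct reading of the wheel joint.
- **Final hold:** The handle is gripped at a 35 N setting with the jaws at 22.7 mm, and the tool was nearly still. The TCP is at z = 0.151 m and within a few millimetres of the grip point. The gripper is tilted about 2° from pressing on the stop.
- **Bystanders:** The sample bottle, stopwatch, screwdriver and paint tin look unmoved in the last side view. The rinse bottle was outside that crop, but the arm did not go near it.

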